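# Hold the sprung chamber lid at the interlock check angle

### The arm

A 6-joint arm with a two-finger parallel gripper is mounted at the origin on a cart in front of the work surface, level with it; the furniture and walls round the work are solid. World frame = base frame: x ahead of the robot, y to its left, z up, the work surface at z = 0. Lengths are in m, angles in rad, forces in N, time in s.
With the tool pointing down it reaches from about 0.35 to 0.975 m from the base axis. Payload 7.1 kg.
Tool frame: the origin (TCP) lies between the finger pads, 19 mm behind the fingertips; this is the grasp point; z points along the fingers, y is the line along which they close (so a half turn about z gives the same grasp; the last joint's range is limited). The gripper opens to 88 mm and grips with 3 to 60 N. Pads are 20 mm wide; open, the fingers measure 115 mm over their backs; the gripper's body (75 mm by 178 mm) begins 61 mm behind the grasp point.
Start: joints at [-1.175, 0.423, 1.63, -0, 1.089, -0.019], TCP at [0.252, -0.572, 0.241] pointing down, gripper open.
Joint ranges: [-3, 3], [-0.9, 2.11], [0.09, 2.58], [-1.31, 4.45], [0.11, 2.69], [-2.54, 2.54]. Speed limits (rad/s): [2.39, 2.39, 3.01, 3.14, 3.14, 3.14].

### API

Orientations are given as a unit quaternion [w, x, y, z].
In Python, from station import move_pose, movel, movej, command_gripper, wait, inverse_kinematics, read_camera, camera_info, MotionError, job_done, get_time, get_joint_pos, get_qvel, get_effort, get_tcp_pos, get_ee_rot, get_ft_force, get_ft_torque, get_grip_width, get_finger_force gives the robot as it stands. Calls block until the motion is done:
- move_pose(position, orientation): joint-space move of the TCP to a pose.
- movel(position, frame=None, v=0.15, until_force=None): straight line of the TCP; frame=None keeps the orientation; v is the mean speed in m/s. With until_force (N) it stops when the force on the tool has changed by that much, and returns True; else False.
- movej(angles): joint-space move.
- command_gripper(opening): opening from 0.0 (shut) to 1.0 (fully open); the grip force is fixed at half the most; returns when the fingers have stopped.
- wait(seconds).
- inverse_kinematics(position, orientation): joint angles nearest the present ones, or None.
- read_camera(name): name is "scene" or "side" or "wrist"; returns the picture (480x640x3 uint8, red, green, blue); there is no depth.
- camera_info(name): a dict with "intrinsics" (3x3 intrinsics, pixels), "T" (4x4, takes a point from camera to world coordinates); the wrist camera has in their place "tool_from_camera" (4x4, takes a point from camera to tool coordinates, whose origin is the TCP and whose axes are the flange's). Camera axes: x right, y up, looking along -z (the intrinsics and any distortion apply to the point x, -y, -z); pixel columns grow to the right and rows downward; lengths in m; the calibration is good to about 2 mm. A picture is of the moment at which its call begins: read the wrist's pose just before it. camera_info takes no time and is no camera call.
A pose or a line that the arm cannot do raises MotionError and nothing moves.
- job_done(): hands the job in; it is judged then, once.
Readings, each from a call of its own:
- get_time(): time.
- get_joint_pos(): joint angles.
- get_qvel(): joint speeds.
- get_effort(): joint torques, N m.
- get_tcp_pos(): TCP position.
- get_ee_rot(): TCP orientation.
- get_ft_force(): force on the tool from outside, world axes, zero at the start.
- get_ft_torque(): the same for the moment, N m.
- get_grip_width(): opening from 0.0 (shut) to 1.0 (fully open).
- get_finger_force(): force on a finger pad.
Only numpy, scipy, OpenCV 4.12 (cv2) and the standard library are available. Lean on these libraries where they do the work, as an engineer would, in place of code of your own. Each camera call takes 0.05 s, during which the arm holds its last target. There are 200 camera calls.

### The job

For the interlock check of the small X-ray sample chamber, first unlock its lid: with the lid shut, turn the black wing knob anticlockwise (seen from above) until the wing points from front to back, lift it straight out and lay it gently on the desk, clear of the chamber. Then lift the spring-loaded lid by its bow handle until the pointer on its left edge meets the index clamped on the quadrant, and hold it still there; the program finishes while the gripper holds the lid up, since it would snap shut if let go. Do not shift the index, or disturb the rock, the sample jar and the loupe nearby.

Things in the scene. Friction and masses are not known exactly. Their poses are not given: they have to be found in the camera images.
- chamber: Bench-top X-ray sample chamber, fixed: white box 215 (x) x 190 (y) x 85 mm with a grey hinged lid. Origin under its centre, on the desk; x points to its back (hinge side), y to its left, z up; turned at most 0.3 rad. Lid plate 186 mm wide, 8 mm thick, 85 to 93 mm over the desk when shut, from x = -110 to 90 mm, with a 16 mm high hump from x = 9 to 83 mm.
- knob: Loose black wing knob (about 90 g), the bayonet lock of the lid, near its front edge. Origin on its axis at the underside of its flange (34 mm wide, 6 mm thick), which rests on the shut lid, 93 mm over the desk; z up along the axis, x along the wing. Its yaw minus the chamber's is -1.4 to -1.15 rad when locked and 0 when released (wing front to back). It turns freely.
- knob_wing (a point): On the knob's axis, 20 mm above its origin, in the wing: an upright bar 36 mm long and 12 mm thick that rises to 31 mm above the origin (25 mm above the flange). Pinch it across the 12 mm.
- knob_pin (a point): Centre of the knob's steel cross pin, 17.5 mm below its origin: 24 mm long, parallel to the wing, through a shank 14 mm thick that ends 22.5 mm below the origin. While locked the pin sits under a plate of the box and the lid rises hardly 2 mm. Released (yaw within about 0.1 rad of the chamber's) it passes up through the slots; stops lie at +0.12 and -1.45 rad.
- keyhole (a point): Centre of the keyhole in the shut lid's top face, 80 mm in front of the chamber's centre, 93 mm over the desk. Lift the knob straight up by more than 30 mm to clear it.
- lid (a joint): Angle of the lid: 0 shut, growing as its front rises (to 1.15 rad). A spring and the lid's weight pull it shut: some 9 N at the handle when shut, 11 N when half open; it does not stay open by itself.
- lid_hinge (a point): Point on the lid's hinge axis, at the middle of the lid's width: 95 mm behind the chamber's centre and 89 mm over the desk. The axis is parallel to the chamber's y.
- handle_bar (a point): Middle of the bar of the steel bow handle on the lid: a round bar 10 mm thick, 80 mm long, parallel to the hinge, 44 mm above the lid plate; pinch it here from above. With the lid shut it is 125 mm in front of the hinge axis and 48 mm above it; it moves on an arc about the hinge, and the bar may turn between the pads. The bow's feet stand 46 mm to either side.
- pointer_tip (a point): Tip of the lid's steel pointer, 125 mm from the hinge axis, beside the lid's left edge (106 mm left of the chamber's middle). It points straight forward when the lid is shut.
- index_tip (a point): Inner tip of the index, where the pointer meets it: 125 mm from the hinge axis, 106 mm left of the chamber's middle. The index is a dark block 21 x 11 x 10 mm with a thumb nut, clamped on the quadrant, a 3 mm thick metal arc 129 to 146 mm from the hinge axis that stands upright along the chamber's left side, up to 215 mm over the desk.
- index (a joint): Where the index is clamped: the lid angle (rad) at which the pointer meets it, 0.45 to 0.85.
- rock: Bystander: reddish rock sample 36 x 53 x 26 mm on the desk to the right of the chamber; origin under its middle.
- jar: Bystander: white sample jar with black cap, 36 mm wide, 55 mm high, to the right; origin under its middle.
- loupe: Bystander: small folded hand lens 24 x 38 x 14 mm on the desk at the right front; origin under its middle.
Not all that is in view belongs to the job. Leave any blue look-alike of the knob alone.

How it is judged:
By the outcome, as a careful person would: the job done as asked, in the order asked, and still so for the second after the job is handed in, while the arm keeps its last pose, push and grip.
It also fails if it takes over 58 s, if anything falls off the work surface, if the arm or the gripper's body presses on something with over 40 N, if the wrist force passes 120 N, or if a joint passes its speed limit or range.

## Working session

There is one attempt and no reset: what is moved stays moved. The work goes in short steps, each a Python script; the robot and the scene stay as the last script left them, time stands still between calls to the robot, and variables do not carry over. Pictures are saved under pics/ and viewed, at most 10 in all, crops included, and the job is handed in when it is done.

```bash
mkdir -p pics; python3 - <<'E'
from station import *
import cv2,numpy as np
np.set_printoptions(precision=4,suppress=True)
for n in ("scene","side"):
    im=read_camera(n); cv2.imwrite(f"pics/{n}0.png",im[:,:,::-1]); i=camera_info(n); print(n,i)
print(camera_info("wrist"),get_time(),get_ee_rot())
E
```

```text
scene {'intrinsics': array([[468.9331,   0.    , 325.0466],
       [  0.    , 468.9331, 241.1268],
       [  0.    ,   0.    ,   1.    ]]), 'T': array([[ 0.4819,  0.4067, -0.7761, -0.2615],
       [-0.8761,  0.2065, -0.4358, -0.624 ],
       [-0.017 ,  0.8899,  0.4558,  0.5853],
       [ 0.    ,  0.    ,  0.    ,  1.    ]])}
side {'intrinsics': array([[503.8952,   0.    , 319.3858],
       [  0.    , 503.8952, 243.8676],
       [  0.    ,   0.    ,   1.    ]]), 'T': array([[-0.8999,  0.2282, -0.3716,  0.0923],
       [-0.4358, -0.5002,  0.7482,  0.8052],
       [-0.0151,  0.8353,  0.5496,  0.7822],
       [ 0.    ,  0.    ,  0.    ,  1.    ]])}
{'intrinsics': array([[419.887 ,   0.    , 315.9939],
       [  0.    , 419.887 , 237.1084],
       [  0.    ,   0.    ,   1.    ]]), 'tool_from_camera': array([[ 0.0013,  0.9578,  0.2875,  0.079 ],
       [ 1.    , -0.0014,  0.0001,  0.0002],
       [ 0.0005,  0.2875, -0.9578, -0.1443],
       [ 0.    ,  0.    ,  0.    ,  1.    ]])} 0.1 [-0.0007  0.9786  0.2059 -0.0001]
```

View pics/scene0.png

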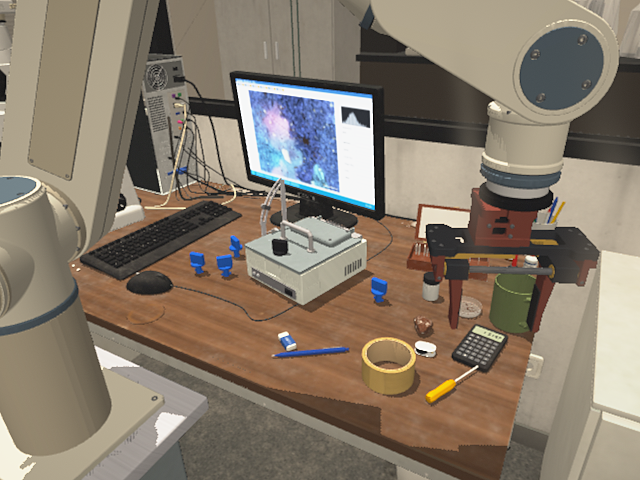

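View pics/side0.png

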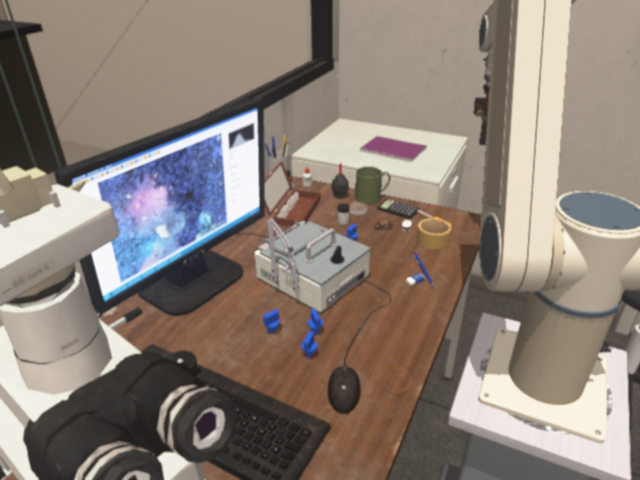

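Candidates for the knob:
- Black wing knob on the lid: scene (280,246), side (337,256). This fits the description.
- Blue look-alikes: scene (197,262), (224,265), (235,245), (379,290).
- Black mouse: scene (150,283).
- Dark bottle: side (340,186).

I choose the black knob on the lid. Next I triangulate it roughly and look from above with the wrist camera.

```bash
cat > h.py <<'E'
from station import *
import cv2,numpy as np
from scipy.spatial.transform import Rotation as R
np.set_printoptions(precision=4,suppress=True)
def rot(q): return R.from_quat([q[1],q[2],q[3],q[0]])
def quat(r): q=r.as_quat(); return [q[3],q[0],q[1],q[2]]
def down(yaw): return quat(R.from_euler('z',yaw)*R.from_euler('x',np.pi))  # tool x at yaw
def snap():
    p=get_tcp_pos();q=get_ee_rot();im=read_camera("wrist")
    T=np.eye(4);T[:3,:3]=rot(q).as_matrix();T[:3,3]=p
    return im,T@camera_info("wrist")["tool_from_camera"]
def ray(K,T,px):
    d=np.array([(px[0]-K[0,2])/K[0,0],-(px[1]-K[1,2])/K[1,1],-1.])
    d=T[:3,:3]@d; return T[:3,3],d/np.linalg.norm(d)
def plane(K,T,px,z):
    o,d=ray(K,T,px); return o+d*(z-o[2])/d[2]
def tri(rs):
    A=sum(np.eye(3)-np.outer(d,d) for o,d in rs);b=sum((np.eye(3)-np.outer(d,d))@o for o,d in rs)
    p=np.linalg.solve(A,b);return p,[float(np.linalg.norm(np.cross(p-o,d))) for o,d in rs]
def proj(K,T,p):
    c=np.linalg.inv(T)@np.r_[p,1];return np.array([K[0,0]*c[0]/-c[2]+K[0,2],K[1,2]-K[1,1]*c[1]/-c[2]])
KW=camera_info("wrist")["intrinsics"]
E
python3 - <<'E'
from h import *
s=camera_info("scene");d=camera_info("side")
p,e=tri([ray(s["intrinsics"],s["T"],(280,246)),ray(d["intrinsics"],d["T"],(337,256))])
print(p,e)
move_pose([p[0]+.03,p[1],.36],down(0))
im,T=snap();cv2.imwrite("pics/w1.png",im[:,:,::-1]);np.save("T1.npy",T)
movel([p[0]+.09,p[1]-.05,.36],v=.2)
im,T=snap();cv2.imwrite("pics/w2.png",im[:,:,::-1]);np.save("T2.npy",T)
print(get_time(),get_joint_pos())
E
```

```text
[ 0.49   -0.0875  0.1049] [0.0002872382940092095, 0.0002872382940091209]
2.7833 [-0.2528  0.2681  1.5746  0.0002  1.3003  1.3183]
```

View pics/w1.png

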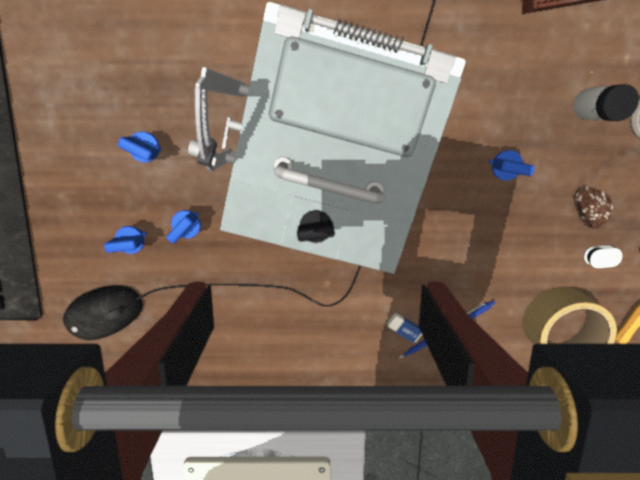

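View pics/w2.png

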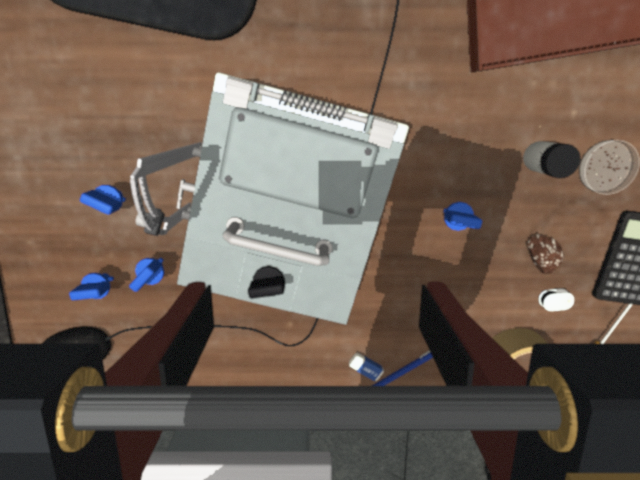

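w1 shows the chamber with its back upward: knob at (316,226), handle bar from (282,168) to (375,195), index near (208,155). w2 shows the same things at (267,282), (235,232)-(325,252) and (155,225). Next, one composite close crop to confirm the choice and read off details.

```bash
python3 - <<'E'
from h import *
a=cv2.imread("pics/w1.png");b=cv2.imread("pics/w2.png")
def c(im,x,y,w,h): return cv2.resize(im[y:y+h,x:x+w],(400,300),interpolation=cv2.INTER_CUBIC)
cv2.imwrite("pics/comp.png",np.vstack([np.hstack([c(a,275,150,120,90+0),c(b,220,215,120,90)]),np.hstack([c(a,170,60,120,90+20-20+30-30),c(b,120,140,120,90)])]))
s=camera_info
Ts=[np.load("T1.npy"),np.load("T2.npy")]
for im,T,nm in((a,Ts[0],"w1"),(b,Ts[1],"w2")):
    hsv=cv2.cvtColor(im,cv2.COLOR_BGR2HSV)
    # lid left/front outline: gray-green, incl. box
    m=((hsv[...,1]<40)&(hsv[...,2]>110)).astype(np.uint8);m[330:]=0
    m=cv2.morphologyEx(m,cv2.MORPH_OPEN,np.ones((5,5)))
    n,l,st,ce=cv2.connectedComponentsWithStats(m);k=1+np.argmax(st[1:,4]);print(nm,"lid",st[k])
    # front edge: lowest mask row per column
    cols=[];lo=st[k][0]
    kx=316 if nm=="w1" else 267
    x0,x1=(232,385) if nm=="w1" else (215,335)
    pts=[(x,np.where(l[:,x]==k)[0].max()+.5) for x in range(x0,x1)]
    vx,vy,px,py=cv2.fitLine(np.float32(pts),cv2.DIST_HUBER,0,.01,.01).ravel()
    P=plane(KW,T,(px-60*vx,py-60*vy),.093);Q=plane(KW,T,(px+60*vx,py+60*vy),.093)
    d=P-Q if P[1]>Q[1] else Q-P; print("front edge",P,Q,"yaw",np.arctan2(-d[0],d[1]))
    # knob
    g=im.max(2)<60; mk=np.zeros_like(m); y=226 if nm=="w1" else 282
    mk[y-25:y+25,kx-30:kx+30]=g[y-25:y+25,kx-30:kx+30]
    print("knob dark bbox",cv2.boundingRect(mk))
E
```

```text
w1 lid [  221     2   244   270 43533]
front edge [ 0.4732 -0.026   0.093 ] [ 0.4415 -0.1464  0.093 ] yaw -0.25754532588277684
knob dark bbox (298, 211, 36, 31)
w2 lid [  178    73   231   251 38215]
front edge [ 0.47   -0.0383  0.093 ] [ 0.4367 -0.1632  0.093 ] yaw -0.2607585808894763
knob dark bbox (249, 266, 36, 32)
```

View pics/comp.png

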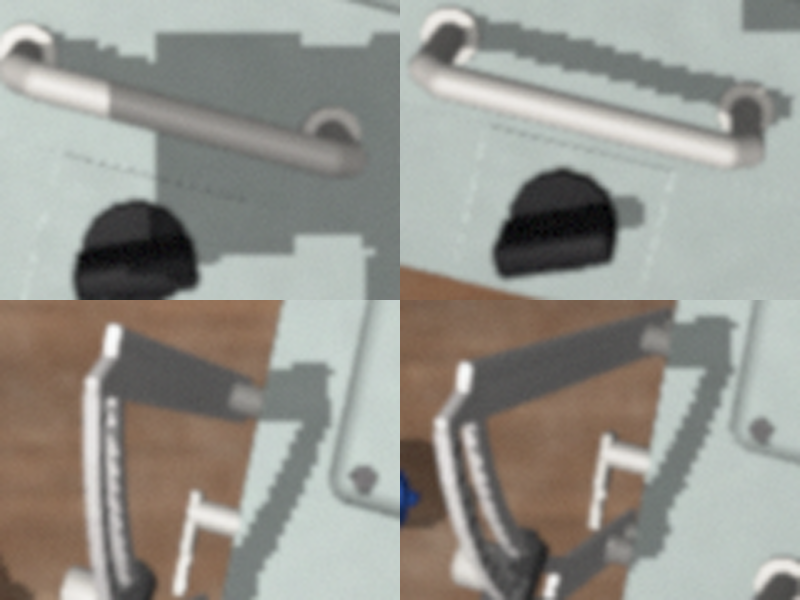

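The close crop confirms the black wing knob: its wing runs nearly parallel to the bar, top-face centre about (316,236) in w1 and (266.5,292) in w2. The bar's mid-points are (329,184.8) and (276.3,248.7). Next I triangulate and check.

```bash
python3 - <<'E'
from h import *
T1,T2=np.load("T1.npy"),np.load("T2.npy")
t=lambda a,b:tri([ray(KW,T1,a),ray(KW,T2,b)])
print("bar",*t((329,184.8),(276.3,248.7)));print("barL",*t((276,171.6),(229,237.5)),"barR",*t((377,198),(323.5,260)))
print("wing top",*t((316,236),(266.5,292)))
print("frontL",*t((221,231),(178,285)),"frontR",*t((396,272),(347,324)))
L=(plane(KW,T1,(221,231),.093)+plane(KW,T2,(178,285),.093))/2;Rr=(plane(KW,T1,(396,272),.093)+plane(KW,T2,(347,324),.093))/2
print("corners",L,Rr,np.linalg.norm(L-Rr))
yw=-.259;X=np.array([np.cos(yw),np.sin(yw),0]);Y=np.array([-X[1],X[0],0])
o=(L+Rr)/2+.110*X;o[2]=0;print("chamber o",o,"key",o-.08*X,"bar",o-.03*X,"pointer0",o-.03*X+.106*Y)
# wing line top face w2 
P=plane(KW,T2,(250.5,298),.124);Q=plane(KW,T2,(284,293.5),.124);d=P-Q;print("wing yaw",np.arctan2(d[0],d[1]),np.arctan2(-d[0],d[1])+np.pi/2)
for n,px in dict(spot=(480,235),blue=(505,160),rock=(593,207),loupe=(603,258),tape=(570,325),eraser=(400,325),penend=(490,303),fr=(396,272)).items(): print(n,plane(KW,T1,px,0))
E
```

```text
bar [ 0.5355 -0.1002  0.1324] [0.0005449225275562006, 0.0005449225275562022]
barL [ 0.5454 -0.054   0.1258] [0.002203631882848865, 0.0022036318828487717] barR [ 0.5225 -0.1443  0.1272] [0.0005780861560413314, 0.0005780861560413151]
wing top [ 0.4834 -0.088   0.1152] [0.00029388032503601503, 0.000293880325036111]
frontL [0.482  0.0082 0.094 ] [8.502141714642097e-05, 8.502141714641147e-05] frontR [ 0.4405 -0.1706  0.1015] [0.0001602430514146581, 0.00016024305141457742]
corners [0.4817 0.0084 0.093 ] [ 0.4365 -0.1718  0.093 ] 0.18578552899924716
chamber o [ 0.5654 -0.1098  0.    ] key [ 0.4881 -0.0893  0.    ] bar [ 0.5364 -0.1021  0.    ] pointer0 [0.5636 0.0003 0.    ]
wing yaw -0.14560964987894898 1.7164059766738455
spot [ 0.4503 -0.2935  0.    ]
blue [ 0.5432 -0.3127  0.    ]
rock [ 0.4862 -0.428   0.    ]
loupe [ 0.4199 -0.4534  0.    ]
tape [ 0.3249 -0.428   0.    ]
eraser [ 0.3247 -0.2007  0.    ]
penend [ 0.3571 -0.3172  0.    ]
fr [ 0.4006 -0.1911  0.    ]
```

Lid width measures 185.8 mm (expected 186), the bar stands at 0.13 m, and the keyhole is at about (0.488, -0.089). All consistent. Next I hover over the knob, aligned with its wing, and look closely.

```bash
python3 - <<'E'
from h import *
k=np.array([.486,-.089]);wy=1.71
command_gripper(.35)
move_pose([*k,.24],down(wy))
a,T3=snap();np.save("T3.npy",T3)
movel([*k,.19],v=.15)
b,T4=snap();np.save("T4.npy",T4)
cv2.imwrite("pics/w3.png",a[:,:,::-1]);cv2.imwrite("pics/w4.png",b[:,:,::-1])
for T in(T3,T4):print(proj(KW,T,[*k,.124]),proj(KW,T,[*k,.099]))
c=[]
for im,T in((a,T3),(b,T4)):
    u=proj(KW,T,[*k,.115]).astype(int);x0=max(u[0]-130,0);y0=min(max(u[1]-110,0),260)
    c.append(cv2.resize(im[y0:y0+220,x0:x0+260],(400,338)));print(x0,y0)
cv2.imwrite("pics/c34.png",np.hstack(c)[:,:,::-1]);print(get_time(),get_joint_pos())
E
```

```text
[315.1873 237.8785] [315.2171 227.6223]
[315.7175 265.3549] [315.7516 250.4787]
185 123
185 149
5.8333 [-0.2052  0.305   1.9542  0.      0.8815 -0.3443]
```

View pics/c34.png

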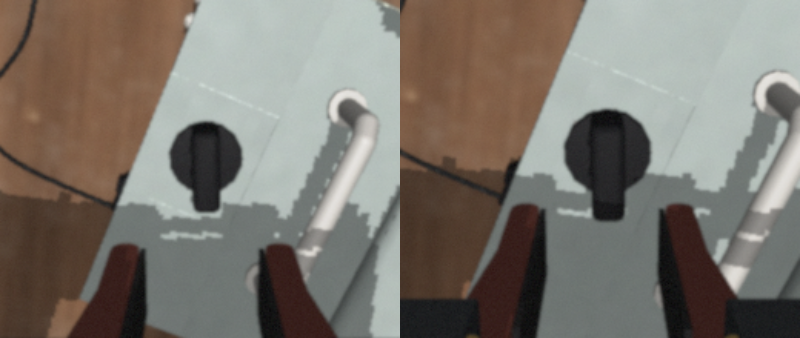

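In both panels the wing lies in line with the fingers, and the flange centres at px (319,225) and (319.5,247) put the axis 3 mm off my first estimate. I correct for this, grasp, turn and lift under force guard.

```bash
python3 - <<'E'
from h import *
T3,T4=np.load("T3.npy"),np.load("T4.npy")
p,e=tri([ray(KW,T3,(319,225)),ray(KW,T4,(319.5,247.2))]);print("flange top",p,e)
k=(plane(KW,T3,(319,225),.099)+plane(KW,T4,(319.5,247.2),.099))[:2]/2;print(k)
if abs(p[2]-.099)>.012: raise SystemExit
movel([*k,.15],v=.15)
print(movel([*k,.1215],v=.06,until_force=6),get_tcp_pos(),get_ft_force())
command_gripper(0);print("grip",get_grip_width()*88,get_finger_force(),get_ft_force())
q=np.array(get_joint_pos())
for i in range(1,5):
    a=q.copy();a[5]-=1.179*i/4;movej(a);print(get_ft_force(),get_ft_torque()[2])
z=get_tcp_pos();print(z,get_ft_force())
r=movel([z[0],z[1],z[2]+.008],v=.03,until_force=7);print("lift",r,get_tcp_pos(),get_ft_force(),get_grip_width()*88)
print(get_time())
E
```

```text
flange top [ 0.4882 -0.0874  0.0968] [0.00022735932632212286, 0.0002273593263222432]
[ 0.4881 -0.0867]
False [ 0.488  -0.0867  0.1212] [ 0.1953 -0.2747 -0.1928]
grip 11.917548400519287 29.998120665550232 [-0.4313 -0.0328  1.4596]
[-0.1932  0.1839  0.5259] 0.008338513412131317
[-0.615  -1.3154  0.5091] -0.004518027151362852
[-0.5307  0.9184 -0.4182] -0.02134353041179046
[-0.5406 -1.3906  0.4639] 0.06365149074201205
[ 0.4882 -0.0868  0.1217] [-0.5406 -1.3906  0.4639]
lift False [ 0.4883 -0.0868  0.1299] [-0.2642  0.2161 -0.3179] 11.598420871954747
9.2583
```

The knob rose freely, so it is released. Next I lift it clear and lay it, tilted, on the free desk to the right between the chamber and the rock.

```bash
python3 - <<'E'
from h import *
p=get_tcp_pos();movel([p[0],p[1],.20],v=.12);print("held",get_grip_width()*88)
s=np.array([.445,-.308]);az=np.arctan2(s[1],s[0])
up=down(az+np.pi);q=quat(rot(up)*R.from_euler('y',-45,degrees=True))
print(rot(q).as_matrix()[:,2],inverse_kinematics([*s,.045],q))
move_pose([*s,.22],up)
move_pose([*s,.12],q)
movel([*s,.055],v=.08)
r=movel([*s,.036],v=.02,until_force=2.5);print(r,get_tcp_pos(),get_ft_force())
command_gripper(.35)
p=np.array(get_tcp_pos());movel(list(p-rot(q).as_matrix()[:,2]*.07),v=.08)
move_pose([*s,.22],up);print(get_time())
movel([.43,-.25,.30],v=.25)
a,T=snap();cv2.imwrite("pics/w5.png",a[:,:,::-1]);np.save("T5.npy",T);print(get_time())
E
```

```text
held 11.567912299049961
[ 0.5814 -0.4024 -0.7071] [-0.6409  0.7061  2.3384  3.1021  0.6884  1.5762]
True [ 0.445  -0.308   0.0417] [0.1505 0.142  3.6131]
19.425
20.025
```

View pics/w5.png

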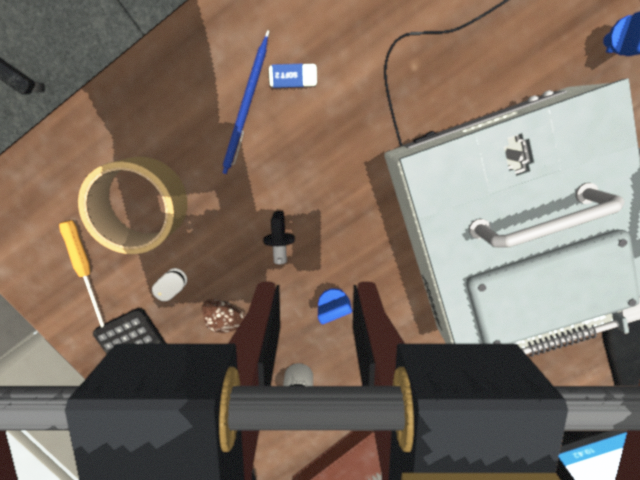

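The knob lies on its side on the desk at (280,240), clear of everything. The keyhole is empty at (517,155). Next: two views of the index and the pointer.

```bash
python3 - <<'E'
from h import *
T5=np.load("T5.npy");print("keyhole",plane(KW,T5,(517,155),.093))
yw=-.253;X=np.array([np.cos(yw),np.sin(yw),0]);Y=np.array([-X[1],X[0],0])
o=np.array([.5654,-.1098,0])
H=o+.095*X+[0,0,.089]
tip=lambda t:H+.106*Y+.125*(-np.cos(t)*X+np.array([0,0,np.sin(t)]))
c=[]
for i,p in enumerate([[.50,-.04,.30],[.62,-.03,.31]]):
    move_pose(p,down(yw+np.pi/2))
    a,T=snap();np.save(f"T{6+i}.npy",T);cv2.imwrite(f"pics/w{6+i}.png",a[:,:,::-1])
    u=proj(KW,T,tip(.65)).astype(int);print("pred idx .45,.65,.85,ptr",[proj(KW,T,tip(t)) for t in(.45,.65,.85,0)])
    x0=min(max(u[0]-80,0),480);y0=min(max(u[1]-60,0),280);print("crop",x0,y0)
    c.append(cv2.resize(a[y0:y0+200,x0:x0+160],(400,500),interpolation=cv2.INTER_CUBIC))
cv2.imwrite("pics/c67.png",np.hstack(c)[:,:,::-1]);print(get_time(),get_joint_pos())
E
```

```text
keyhole [ 0.4877 -0.0884  0.093 ]
pred idx .45,.65,.85,ptr [array([406.3718, 146.3864]), array([433.0528, 149.0466]), array([468.8542, 151.6813]), array([377.7692, 141.0483])]
crop 353 89
pred idx .45,.65,.85,ptr [array([249.1709, 199.2523]), array([263.0788, 205.3787]), array([285.4484, 211.3684]), array([244.5142, 186.7213])]
crop 183 145
22.15 [-0.0681  0.3491  1.5768 -0.0001  1.2174  0.1852]
```

View pics/c67.png

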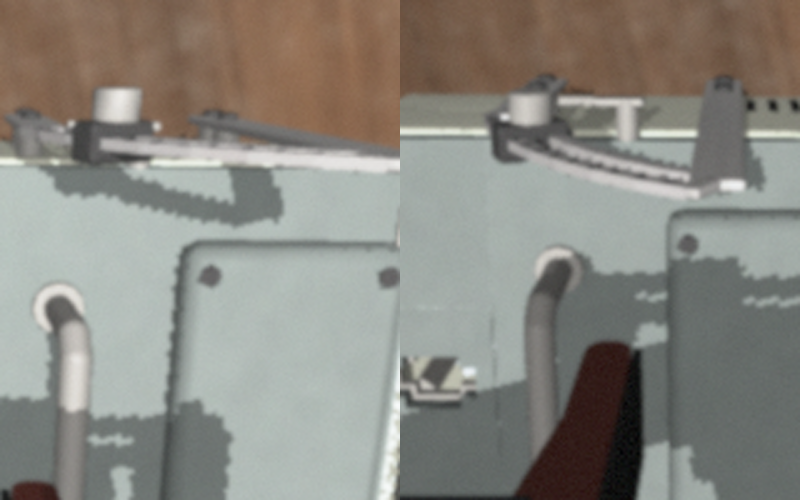

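Left panel: the index block spans about (75..155,140), i.e. px u=383..415. Right panel: it spans (490..570,130), i.e. px u=219..251. The pointer runs to a post at (630,105). I compute the index angle by intersecting the rays with the quadrant plane.

```bash
cat >> h.py <<'E'
yw=-.253;X=np.array([np.cos(yw),np.sin(yw),0]);Y=np.array([-X[1],X[0],0])
O=np.array([.5654,-.1098,0]);O[:2]+=(np.array([.4880,-.0877])-(O-.08*X)[:2])
H=O+.095*X+[0,0,.089]
def pt(r,t,y=0):return H+y*Y+r*(-np.cos(t)*X+np.array([0,0,np.sin(t)]))
def onq(K,T,px,y=.106): # ray on plane chamber-y = y -> radius, angle
    o,d=ray(K,T,px);s=(y-(o-H)@Y)/(d@Y);v=o+s*d-H;return np.hypot(v@X,v[2]),np.arctan2(v[2],-v@X)
E
python3 - <<'E'
from h import *
print(O)
T6,T7=np.load("T6.npy"),np.load("T7.npy")
P,e=tri([ray(KW,T6,(398,145)),ray(KW,T7,(233,197))]);v=P-H;print("block centre",P,e,"y",v@Y,"r",np.hypot(v@X,v[2]),"ang",np.arctan2(v[2],-v@X))
P,e=tri([ray(KW,T6,(415,142)),ray(KW,T7,(251,199))]);v=P-H;print("right end",P,e,"y",v@Y,"r",np.hypot(v@X,v[2]),"ang",np.arctan2(v[2],-v@X))
for r in(.125,.1355,.146):
  for t in(.45,.5,.55,.6): print(r,t,proj(KW,T6,pt(r,t,.106)),proj(KW,T7,pt(r,t,.106)))
c=camera_info("side");u=proj(c["intrinsics"],c["T"],pt(.125,.5,.106));print("side",u)
c2=camera_info("scene");u2=proj(c2["intrinsics"],c2["T"],pt(.125,.5,.106));print("scene",u2)
im=cv2.imread("pics/side0.png");x,y=u.astype(int);im2=cv2.imread("pics/scene0.png");x2,y2=u2.astype(int)
f=lambda im,x,y:cv2.resize(im[y-40:y+40,x-32:x+32],(400,500),interpolation=cv2.INTER_CUBIC)
cv2.imwrite("pics/cs.png",np.hstack([f(im,x,y),f(im2,x2,y2)]));print(x-32,y-40,x2-32,y2-40)
E
```

```text
[ 0.5655 -0.1077  0.    ]
block centre [0.5671 0.0026 0.1571] [0.0012710998554673067, 0.0012710998554673267] y 0.10717102750859028 r 0.1388525624721558 ang 0.5122566172695688
right end [ 0.5788 -0.0004  0.1559] [0.000591056521513043, 0.0005910565215130144] y 0.10729360858682752 r 0.12779230357415275 ang 0.5506243370374956
0.125 0.45 [405.8862 143.4378] [248.4266 196.5972]
0.125 0.5 [411.6969 144.0422] [251.131  198.0756]
0.125 0.55 [418.0811 144.6528] [254.3382 199.5646]
0.125 0.6 [425.0442 145.2676] [258.0611 201.0587]
0.1355 0.45 [393.5229 143.9071] [234.6765 197.7847]
0.1355 0.5 [399.6772 144.5829] [237.3938 199.4351]
0.1355 0.55 [406.4857 145.2683] [240.6732 201.1031]
0.1355 0.6 [413.9591 145.9608] [244.5331 202.7825]
0.146 0.45 [380.7807 144.3908] [220.5341 199.006 ]
0.146 0.5 [387.2423 145.1423] [223.2156 200.8383]
0.146 0.55 [394.4438 145.9074] [226.5201 202.6965]
0.146 0.6 [402.4028 146.6835] [230.4723 204.5742]
side [285.6567 250.3771]
scene [269.217  207.0032]
253 210 237 167
```

View pics/cs.png

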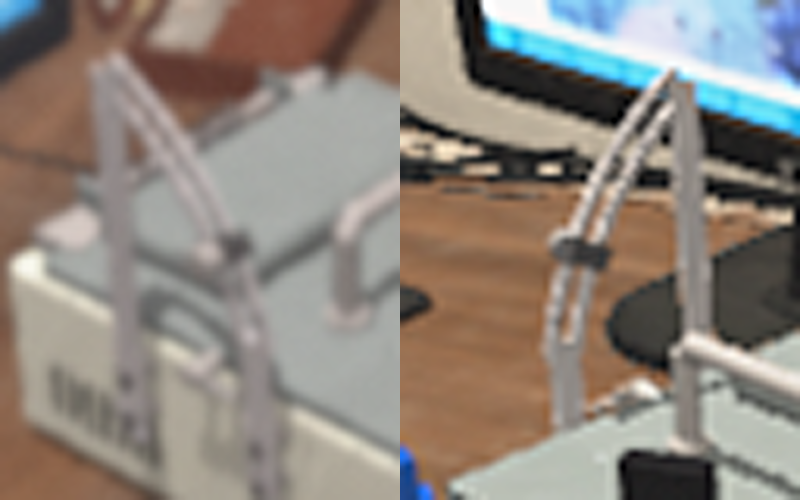

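Side crop: the index block is at px (290.6,249.2). Scene crop: its inner end is at px (270.3,208.3). All views agree on about 0.5 rad. Now I grasp the handle and lift to 0.42, then look to refine.

```bash
cat >> h.py <<'E'
A0=np.arctan2(.048,.125);RB=np.hypot(.048,.125)
def barp(t,y=0): return pt(RB,A0+t,y)
def lidang():
    v=np.array(get_tcp_pos())-H;return np.arctan2(v[2],-v@X)-A0,np.hypot(v[2],v@X)
E
python3 - <<'E'
from h import *
c=camera_info("scene");print("scene tip",onq(c["intrinsics"],c["T"],(270.3,208.3)),"ctr",onq(c["intrinsics"],c["T"],(265.8,207.3)))
c=camera_info("side");print("side ctr",onq(c["intrinsics"],c["T"],(290.6,249.2)))
b=barp(0);print(b)
q=down(yw+np.pi/2)
command_gripper(.4)
move_pose([b[0],b[1],.19],q)
print(movel(list(b),v=.08,until_force=6),get_tcp_pos())
command_gripper(0);print("grip mm",get_grip_width()*88,get_finger_force(),get_ft_force(),lidang())
for t in np.arange(.06,.421,.06):
    movel(list(barp(t)),v=.05)
    if t<.1 or t>.4: print(t,lidang(),get_ft_force(),get_grip_width()*88)
print(get_time())
a,T=snap();np.save("T8.npy",T);cv2.imwrite("pics/w8.png",a[:,:,::-1]);print("pred",proj(KW,T,pt(.125,.42,.106)),proj(KW,T,pt(.125,.5,.106)))
for n in("side","scene"): cv2.imwrite(f"pics/{n}8.png",read_camera(n)[:,:,::-1])
im=cv2.imread("pics/side8.png")[210:290,253:317];im2=cv2.imread("pics/scene8.png")[167:247,237:301]
u=proj(KW,T,pt(.125,.46,.106)).astype(int);x0=min(max(u[0]-60,0),520);y0=max(u[1]-60,0);print(x0,y0)
w=a[y0:y0+120,x0:x0+120,::-1]
cv2.imwrite("pics/c8.png",np.hstack([cv2.resize(i,(s,320),interpolation=cv2.INTER_CUBIC) for i,s in((im,256),(im2,256),(w,288))]))
E
```

```text
scene tip (np.float64(0.12030921830046258), np.float64(0.4803640988869821)) ctr (np.float64(0.13538966473272565), np.float64(0.4797856864490381))
side ctr (np.float64(0.14363841013985987), np.float64(0.507686775305123))
[ 0.5364 -0.1002  0.137 ]
False [ 0.5367 -0.1002  0.1372]
grip mm 9.124964260419516 29.999179244041443 [-1.6166  0.21    4.0516] (np.float64(0.0017068372022633338), np.float64(0.13401418890758934))
0.06 (np.float64(0.05437026253282207), np.float64(0.13416709817328173)) [  0.8318   0.0458 -10.0829] 9.296133216979689
0.42 (np.float64(0.4120544799590481), np.float64(0.1354368144542612)) [-11.424    1.2404  -2.6886] 8.94862760471296
26.6667
pred [273.6042  41.7208] [282.6372  38.1074]
217 0
```

View pics/c8.png

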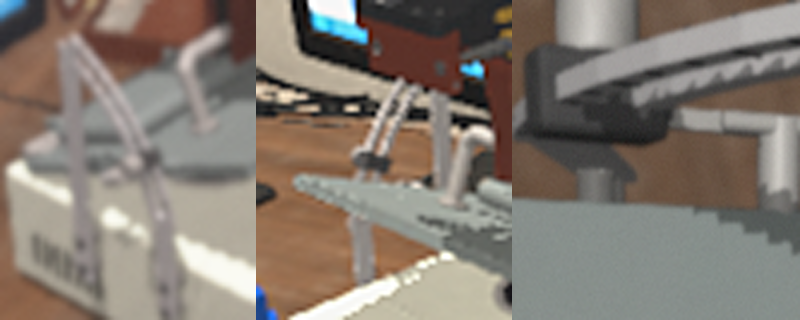

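The lid is held at 0.412 rad, with the pointer just below the index (wrist crop: pointer at (672,115), block end at (668,125)). My picture allowance is used up, so I measure the block and pointer numerically from now on.

```bash
python3 - <<'E'
from h import *
cs=camera_info("scene");cd=camera_info("side")
def show(f,x0,x1,y0,y1):
    g=cv2.cvtColor(cv2.imread(f),cv2.COLOR_BGR2GRAY)
    print(f,"cols",x0,x1-1)
    for y in range(y0,y1):print(y,' '.join(f"{v:3d}" for v in g[y,x0:x1]))
show("pics/scene0.png",256,278,200,216)
show("pics/side0.png",280,302,240,258)
show("pics/side8.png",276,302,240,262)
show("pics/w6.png",376,424,132,158)
E
```

```text
pics/scene0.png cols 256 277
200 120 120 119 117 113 116 117 115 117 178 195 136 118 167 182 134 124 119 121 124 125 112
201 121 122 124 124 124 125 125 119 148 192 175 120 143 165 145 128 116 117 119 119 118 119
202 116 119 121 122 125 125 122 115 181 203 139 120 181 200 135 128 118 118 118 116 114 115
203 115 117 120 123 120 133 158 161 204 206 127 122 193 206 129 126 124 125 122 120 118 116
204 120 121 120 119 128 168 197 189 187 164 116 149 193 176 128 123 126 129 128 125 123 121
205 129 127 126 124 142 169 138  84  86  68  83 154 171 124 122 121 123 121 120 119 119 120
206 129 131 131 129 132 125  98  91  84  61  56  74  80  75  97 113 119 117 116 116 116 117
207 117 119 120 123 114  95  89  92  79  56  59  58  56  52  70 108 121 118 117 116 115 117
208 106 108 109 112 111 101  93  91  72  57  55  58  59  54  90 125 131 128 126 122 121 119
209 103 103 103 104 101 108 127 124  96  88  91  81  56  63 107 137 134 136 135 133 131 130
210 105 105 103 100  97 122 158 158 130 120 143 127  93  91 109 122 121 123 126 128 132 134
211 109 108 108 105 100 142 166 143 119 125 153 144 126 112
[... 8909 characters left out ...]
  99  97 100 106 119 130 127 121 123 137 154 169 185 185 176 169 164 194 220 227 228 232 235 235 235 233 232 232
155 134 120 117 117 118 115 110 108 102 101 106 107 101  94  91  93  95 102 106 111 110 110 110 115 127 141 146 144 148 163 181 198 211 211 198 178 160 167 180 182 185 195 204 205 207 203 202 202
156 116 110 111 108 107 108 108 107 105 104 109 111 107 104 105 106 103 106 109 110 108 110 108 112 111 122 142 158 165 171 184 195 207 207 197 180 168 160 164 165 166 169 172 172 170 169 170 169
157 116 115 117 116 113 115 116 115 117 115 116 114 116 114 113 114 116 116 113 117 117 115 116 116 113 121 142 164 177 184 187 192 197 198 192 190 186 185 184 185 186 186 184 184 184 183 184 183
```

```bash
python3 - <<'E'
from h import *
T6,T7,T8=[np.load(f"T{i}.npy") for i in(6,7,8)]
print("shut tip pred w6",proj(KW,T6,pt(.125,0,.106)))
def show(f,x0,x1,y0,y1,s=1):
    g=cv2.cvtColor(cv2.imread(f),cv2.COLOR_BGR2GRAY)
    print(f,"cols",x0,x1-1)
    for y in range(y0,y1,s):print(y,' '.join(f"{v:3d}" for v in g[y,x0:x1]))
show("pics/w6.png",358,384,136,146)
show("pics/w7.png",212,258,188,212,2)
show("pics/w8.png",214,300,34,56,2)
for n,T in(("7",T7),("8",T8)):
    for t in(.46,.48,.5):
        c=np.array([proj(KW,T,pt(r,t,.106)+w*(np.sin(t)*X+[0,0,np.cos(t)])+h*Y) for r in(.125,.146) for w in(-.005,.005) for h in(-.0055,.0055)])
        print(n,t,"box u",c[:,0].min(),c[:,0].max(),"v",c[:,1].min(),c[:,1].max())
t=.48;c=[]
for t in(.46,.48,.5):
    c=np.array([proj(KW,T6,pt(r,t,.106)+w*(np.sin(t)*X+[0,0,np.cos(t)])+h*Y) for r in(.125,.146) for w in(-.005,.005) for h in(-.0055,.0055)])
    print("6",t,"box u",c[:,0].min(),c[:,0].max(),"v",c[:,1].min(),c[:,1].max())
print(lidang(),get_time(),proj(KW,T8,pt(.125,.412,.106)))
E
```

```text
shut tip pred w6 [377.3086 138.5347]
pics/w6.png cols 358 383
136 114 115 114 105 102 104 105 107 106 106 103 110 119 116 116 112 110 107 106 105 103 107 116 121 116 108
137 105 111 115 116 116 116 117 116 115 116 115 119 119 119 119 117 116 113 110 107 107 115 145 161 149 109
138  97 103 109 116 118 119 118 120 118 119 119 119 119 118 121 122 122 120 123 119 111 120 166 188 162 108
139  94  96 104 116 122 124 122 126 120 118 114 113 117 119 119 127 136 142 145 145 130 129 156 165 133  90
140  95  99 111 123 129 129 129 129 122 116 114 110 116 117 116 128 141 149 164 172 153 130 131 120  93  71
141 101 104 114 125 134 135 135 134 129 124 123 131 129 126 124 125 135 143 161 169 153 127 114  99  78  72
142 101 103 112 126 134 135 135 134 132 126 133 145 148 146 143 145 143 145 147 149 141 132 122 104  81  67
143  94 102 109 120 128 133 136 136 132 127 131 145 150 153 151 152 149 149 151 149 148 154 150 122  88  70
144  98 100 104 116 126 133 135 138 131 122 124 139 149 151 151 151 153 151 152 150 154 160 158 131  90  67
145  98 101 106 112 124 132 140 139 134 121 122 130 139 145 143 14
[... 6359 characters left out ...]
20.71016750098073 253.83939307318076 v 189.61167312306097 209.75007271354224
8 0.46 box u 221.831249629453 282.7029683096189 v 17.367427490702397 56.17371211031107
8 0.48 box u 223.5441587172342 285.3869608076682 v 15.85193341254731 55.48197788538852
8 0.5 box u 225.46746058591862 288.2579548787175 v 14.304346584281348 54.779316565212724
6 0.46 box u 377.4540755180376 412.1200536991349 v 135.09454372332164 153.44466556252848
6 0.48 box u 379.7966202764619 414.62379233993164 v 135.27557279779393 153.82086491415566
6 0.5 box u 382.25312099937446 417.2205936677485 v 135.4576949647499 154.19955316850263
(np.float64(0.4108758976946715), np.float64(0.13541155970629887)) 26.8167 [272.8509  42.0697]
```

Index estimates so far run from 0.46 to 0.48. The grasp gives the bar's true position, so I use the bar as seen in w6 and w7 to remove the wrist camera's offset.

```bash
python3 - <<'E'
from h import *
for f,n,rows,(x0,x1) in(("w6",6,(225,235,245,255,265),(358,402)),("w7",7,(265,275,285,295,305),(222,258))):
    T=np.load(f"T{n}.npy");g=cv2.cvtColor(cv2.imread(f"pics/{f}.png"),cv2.COLOR_BGR2GRAY)
    b=np.array([.5367,-.1002,.137])
    P,Q=proj(KW,T,b-.03*Y),proj(KW,T,b+.04*Y)
    for r in rows: print(f,r,"pred axis u %.1f"%(P[0]+(Q[0]-P[0])*(r-P[1])/(Q[1]-P[1])),"|",x0,*g[r,x0:x1])
    print(P,Q)
E
```

```text
w6 225 pred axis u 383.0 | 358 186 190 188 190 189 190 191 191 190 190 189 188 185 169 145 123 116 110 114 134 156 170 182 189 192 198 193 189 178 166 159 167 184 189 185 189 187 187 189 188 188 186 187 185
w6 235 pred axis u 382.5 | 358 189 190 188 188 187 190 187 188 186 185 186 185 183 167 139 120 113 115 120 139 164 181 200 211 218 221 220 216 203 189 174 165 172 184 187 185 185 186 185 187 186 185 185 185
w6 245 pred axis u 382.0 | 358 188 188 186 189 187 189 186 186 189 188 188 188 184 169 141 124 114 111 125 151 175 193 206 215 220 220 217 210 196 178 164 169 181 184 186 186 184 185 185 185 187 186 184 186
w6 255 pred axis u 381.5 | 358 115 116 114 116 116 116 115 114 116 117 120 116 119 119 117 116 113 106 99 111 120 126 134 137 142 140 134 130 123 114 115 128 159 174 173 163 160 158 145 134 139 156 175 171
w6 265 pred axis u 381.0 | 358 118 115 117 115 119 117 115 116 115 118 116 118 117 118 118 112 107 103 107 116 124 132 136 139 139 137 133 125 118 122 141 157 173 177 176 172 172 174 167 161 161 174 182 178
[378.6075 314.8394] [382.6896 231.4766]
w7 265 pred axis u 237.7 |
[... 151 characters left out ...]
red axis u 238.3 | 222 170 168 168 170 172 172 171 172 171 166 144 116 113 114 117 122 121 115 110 103 97 87 83 90 100 103 104 105 104 104 105 104 106 107 104 105
w7 285 pred axis u 238.8 | 222 169 171 174 171 170 171 171 172 171 164 147 121 117 120 125 127 124 121 119 113 103 94 88 93 101 108 107 106 107 105 106 106 105 103 90 64
w7 295 pred axis u 239.4 | 222 169 172 171 169 169 169 170 167 167 164 155 136 115 118 122 125 126 127 122 116 110 98 91 86 99 105 107 101 103 102 96 75 50 37 31 32
w7 305 pred axis u 240.0 | 222 100 103 104 106 105 104 104 105 103 107 104 103 105 111 118 124 126 127 123 117 110 106 96 89 90 102 101 91 66 40 31 37 31 31 33 31
[242.5407 351.3696] [238.2928 275.3005]
```

The bar's measured and predicted columns agree within 0.5 px, so the wrist camera has no offset there. The combined index angle is about 0.476. I creep up to it while watching the force, then hold.

```bash
python3 - <<'E'
from h import *
goal=.476;cmd=.44;r=.1350
for k in range(8):
    movel(list(pt(r,A0+cmd)),v=.02);wait(.2)
    a,rr=lidang();f=np.array(get_ft_force());A=A0+a
    tang=f@(np.sin(A)*X+np.array([0,0,np.cos(A)]))
    print(round(cmd,4),round(a,4),round(rr,4),f,"tang",round(tang,2),round(get_grip_width()*88,2))
    if abs(goal-a)<.002:break
    if tang<-16:print("contact?");break
    cmd+=np.clip(goal-a,-.015,.015)
wait(.5);print(lidang(),get_qvel(),get_time())
T=snap();u=T[0]
g=cv2.cvtColor(u,cv2.COLOR_RGB2GRAY)
for t in(.45,.476,.5):
    c=np.array([proj(KW,T[1],pt(r_,t,.106)+w*(np.sin(t)*X+[0,0,np.cos(t)])+h*Y) for r_ in(.125,.146) for w in(-.005,.005) for h in(-.0055,.0055)]);print(t,c[:,0].min(),c[:,0].max(),c[:,1].max())
y=int(c[:,1].max())-12
for yy in range(max(y-12,0),y+8,4):print(yy,200,*g[yy,200:300:2])
E
```

```text
0.44 0.4363 0.1356 [-6.2156 -0.335  -7.4621] tang -9.45 9.47
0.455 0.4512 0.1357 [-7.4958 -0.3226 -6.4799] tang -9.67 9.03
0.47 0.4641 0.1357 [-6.8804  0.1181 -7.1621] tang -9.77 9.25
0.4819 0.4758 0.1358 [-8.5022 -0.5678 -5.9402] tang -9.99 9.25
(np.float64(0.4760415945645611), np.float64(0.1357690566681637)) [ 0.0002 -0.0028  0.0001 -0.0005 -0.0006  0.0008] 29.1583
0.45 209.23320434316003 267.7803629214253 58.15287422279542
0.476 211.0724072085285 270.86042662553115 57.31583382013093
0.5 213.06341879088845 273.9658246658096 56.52871330468653
32 200 92 91 92 91 88 66 57 58 72 75 75 124 151 154 155 153 154 154 156 159 158 147 131 108 93 77 69 69 67 69 72 89 110 129 149 159 164 166 162 165 167 163 135 115 149 141 110 92 84 78
36 200 88 88 89 90 86 65 57 58 74 78 72 121 152 155 149 136 112 85 68 60 66 68 65 65 61 66 81 125 149 152 151 145 153 141 156 158 140 104 92 99 84 73 69 71 73 75 75 84 89 96
40 200 91 87 89 90 102 84 55 60 74 77 78 83 75 54 54 57 61 62 62 68 73 71 50 50 59 68 82 137 149 120 91 78 79 70 68 71 77 101 122 128 130 127 128 121 116 107 105 100 107 106
44 200 89 89 88 102 125 98 57 58 70 81 75 75 74 75 74 75 71 50 48 47 47 48 47 49 49 48 50 52 69 73 57 51 55 47 46 84 113 159 162 163 164 163 162 162 164 164 162 162 147 152
48 200 90 88 90 106 114 69 51 52 60 68 65 64 66 67 69 67 71 69 70 66 58 45 46 46 49 47 50 48 50 49 50 47 50 45 72 87 82 84 86 84 88 94 99 108 127 130 136 133 126 95
```

The lid is steady at the index, with no contact load and a firm grip. Handing in.

```bash
python3 - <<'E'
from h import *
print(lidang(),get_grip_width()*88,get_time());print(job_done())
E
```

```text
(np.float64(0.47581828893726685), np.float64(0.13577871149110138)) 9.211926152130818 29.2083
the job is handed in; nothing more can be done
None
```

I handed the job in at 29.2 s: the knob is turned, lifted out and lying on the desk clear of the chamber, and the gripper holds the lid still at about 0.47 rad, where I measured the index (0.46 to 0.48), though I checked that match by measurement rather than a final look at the pointer.

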